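Close the collet tin with its nested lids, then hold up the outer lid alone

ROBOT

A 6-joint arm with a two-finger parallel gripper is mounted at the origin on the work surface. World frame = base frame: x ahead of the robot, y to its left, z up, the work surface at z = 0. Lengths are in m, angles in rad, forces in N, time in s.
With the tool pointing down it reaches from about 0.25 to 0.725 m from the base axis. Payload 9.7 kg.
Tool frame: the origin (TCP) lies at the very end of the fingers, on their centre line; the grasp point (between the pads) lies 19 mm behind it (ctrl.grip_depth is the x of the grasp point in the tool frame, in m); x points along the fingers, y is the direction in which the jaws open and shut, and the axes are right-handed (so a half turn about x gives the same grasp; the last joint's range is limited). The gripper opens to 85 mm and grips with 20 to 120 N. Pads are 22 mm wide; open, the fingers measure 114 mm over their backs; the gripper's body (76 mm by 85 mm) begins 54 mm behind the grasp point. The pads swing forward as they close: fully open they stand 13 mm farther back than shut.
Start: joints at [1.311, 0.087, 0.176, 1.66, 0, 1.571], TCP at [0.141, 0.532, 0.231] pointing down, gripper open.
Joint ranges: [-3.13, 3.13], [-0.85, 1.81], [-1.15, 1.24], [-2.2, 2.28], [-1.44, 1.52], [-3.14, 3.14]. Speed limits (rad/s): [2.22, 2.22, 2.57, 3.14, 3.14, 3.14].

INTERFACE

Orientations are given as [roll, pitch, yaw] about the fixed x, y, z axes, in that order (R = Rz(yaw) Ry(pitch) Rx(roll)).
In Python, from workcell import status, read_camera, camera_params, ctrl gives the robot as it stands.
- The arm moves only by the tool carry_out, never from a script. Its argument "commands" is a list that holds one entry, the list of rows, each a list of 7 numbers: the shift along the world's x, y, z in cm, then the turn, a rotation vector about the world's x, y, z in rad, then the opening, from 0 (shut) to 1 (fully open). A call has exactly 8 rows; each row is the pose to reach, as a shift and turn from the pose commanded when the call began; what a row does not reach only later rows make up. A row lasts 1/8 s, in which the tool goes at most 62.5 mm and 10.7 degrees, less where a joint would pass 70% of its speed; a pose out of reach is approached as far as the arm can. A call with a gripper value outside its range is refused whole. The fingers move at their own pace and stop on an object; "force" is the grip in N (left out, the last holds). Time passes only in rows, so rows that repeat a pose let the fingers close, or fill a call up. It gives the time, the measured TCP pose, the force and the opening at its end, in the units of the state.
- status.read_state(): the state, without advancing time (a new reading comes with each control period).
- read_camera(name): name is "scene" or "top" or "wrist"; returns (picture, depth): 400x640x3 uint8, blue, green, red; 400x640 float32, m along the optical axis (not along the pixel's ray), 0 where there is no reading.
- camera_params(name): a dict with "fx", "fy", "cx", "cy" (pixels), "origin" and "attitude" of the camera in the world; the wrist camera has in their place "T_tool_cam" (4x4, takes a point from camera to tool coordinates, whose origin is the TCP and whose axes are the tool frame's). Camera axes: x right, y down, z forward; pixel columns grow to the right and rows downward; lengths in m; the calibration is good to about 2 mm. A picture is of the moment at which its call begins: read the wrist's pose just before it. camera_params takes no time and is no camera call.
- ctrl.close_job(): hands the job in, once; it reports no verdict.
The state is a dict: "clock": time; "joints": joint angles; "qd": joint speeds; "tau": joint torques, N m; "tcp_pos": TCP position; "eef_rot": TCP orientation; "force": force on the tool from outside, world axes, zero at the start; "torque": the same for the moment, N m; "opening": opening from 0.0 (shut) to 1.0 (fully open).
Only numpy, scipy, OpenCV 4.12 (cv2) and the standard library are available. Lean on these libraries where they do the work, as an engineer would, in place of code of your own. Each camera call takes 0.05 s, during which the arm holds its last target.

TASK

Pick up the nested pair of lids together by the inner lid's knob, without gripping the outer lid, set them on the larger open tin so that the inner lid is fully seated level in its mouth with the outer lid still nested over it, and let go there rather than dropping them. Then lift the outer lid off alone, leaving the inner lid seated, and finish while still holding the outer lid: still and level over the tin, raised completely clear of the inner lid's knob. Never part the two lids before the inner one is seated, and leave the tin, the small tin, the bottle and the mouse where they stand.

Things in the scene. Friction and masses are not known exactly. Their poses are not given: they have to be found in the camera images.
- tin: Larger open tin, round bare metal, loose, 120 mm outside diameter, wall 4 mm (mouth 112 mm), 70 mm high, 0.95 kg with the collets standing in it (they stay below 45 mm). Origin: centre of its underside, z up. Seated, the inner lid has its origin 62 mm above this one, on the same axis.
- inner_lid: Inner lid, aluminium, about 0.28 kg, stands on the table under the outer lid. z up from its origin (centre of underside): plug dia 103 mm, 0 to 8 mm, goes into the tin's mouth; flange dia 118, 8 to 12, rests on the tin's rim; boss dia 31 to 16; stem dia 14; black round knob dia 22, 43 to 71 (top), standing 30 mm above the outer lid's collar. Lifted by its knob it carries the outer lid along.
- outer_lid: Outer lid, aluminium, about 0.22 kg, lies loose on the inner lid's flange. z up from its origin (centre of lower edge): skirt dia 138 outside, 132 inside, 0 to 10 mm; flat top 10 to 14; upright collar tube dia 50 outside, 35 inside, 14 to 39: pinch it across its outside from above, the inner lid's knob between the fingers. Nested, its origin is 2 mm above the inner lid's, same axis.
- small_tin: Bystander: smaller open round metal tin, 84 mm diameter, 55 mm high, loose; the lids do not belong to it. Origin: centre of its underside.
- bottle: Bystander: white plastic bottle, 60 mm diameter, 160 mm high, loose. Origin: centre of its underside.
- mouse: Bystander: computer mouse, 105 x 60 x 34 mm, loose, long axis along its x. Origin: centre of its underside.
- keyboard: Bystander: keyboard, 440 x 150 x 25 mm, long axis along its x, fixed to the table at the robot's right. Origin: centre of its underside.
Mind the look-alikes: they are no part of the job. What is shaped like the outer_lid but black or pink is not meant.

How it is judged:
By the outcome, as a careful person would: the job done as asked, in the order asked, and still so for the second after the job is handed in, while the arm keeps its last pose, push and grip.
It also fails if it takes over 46 s, if anything falls off the work surface, if the arm or the gripper's body presses on something with over 40 N, if the wrist force passes 120 N, or if a joint passes its speed limit or range.

## Working session

There is one attempt and no reset: what is moved stays moved. The work goes in short steps, Python scripts to look and compute and a tool call to move; the robot and the scene stay as the last step left them, time stands still between calls to the robot, and variables do not carry over. Pictures are saved under pics/ and viewed, and the job is handed in when it is done.

Besides the shell and the picture viewer there is one more tool, called after "Call:" by a JSON object that holds its "fn" and its "kwargs", one argument or row to a line. carry_out: Moves the arm, as the interface text tells. Its arguments: {"type":"object","properties":{"commands":{"type":"array","items":{"type":"array","items":{"type":"array","items":{"type":"number"}}}},"force":{"type":"number"}},"required":["commands"]}

```bash
mkdir -p pics; ls
cat > h.py <<'E'
import numpy as np,cv2
from workcell import status, read_camera, camera_params, ctrl
from scipy.spatial.transform import Rotation as R
def grab(n,tag):
    s=status.read_state(); im,d=read_camera(n); cv2.imwrite(f'pics/{tag}.png',im); np.savez(f'pics/{tag}.npz',im=im,d=d,tcp=s['tcp_pos'],rot=s['eef_rot']); return im,d,s
E
python3 - <<'E'
from h import *
for n in ('scene','top'):
    p=camera_params(n); print(p); grab(n,n+'0')
print(camera_params('wrist')); print(status.read_state())
E
```

```text
pics
{'fx': 446.68170546165493, 'fy': 446.68170546165493, 'cx': 316.6789169123372, 'cy': 200.36082288937774, 'origin': array([ 1.09798866, -0.48494091,  1.00990088]), 'attitude': array([-2.50559568,  0.01656824,  0.86322481])}
{'fx': 385.7686745284605, 'fy': 385.7686745284605, 'cx': 315.3161787013626, 'cy': 205.83938654591432, 'origin': array([ 0.47649373, -0.02152169,  1.20791914]), 'attitude': array([-3.10773554, -0.02976357, -1.57782155])}
{'fx': 330.1303886596525, 'fy': 330.1303886596525, 'cx': 315.917699609542, 'cy': 198.98075205637292, 'T_tool_cam': array([[-5.75483482e-04, -3.16472766e-01,  9.48601422e-01,
        -1.41906745e-01],
       [ 9.99999834e-01, -2.09994687e-04,  5.36606604e-04,
         5.34410375e-04],
       [ 2.93798824e-05,  9.48601573e-01,  3.16472835e-01,
        -8.20211975e-02],
       [ 0.00000000e+00,  0.00000000e+00,  0.00000000e+00,
         1.00000000e+00]])}
{'clock': 0.1, 'joints': array([ 1.31101430e+00,  8.74196334e-02,  1.75210404e-01,  1.65977420e+00,
       -2.33549586e-05,  1.57078198e+00]), 'qd': array([ 0.00049477, -0.00493688,  0.00329088, -0.00081001,  0.00010586,
        0.0002461 ]), 'tau': array([-2.49862924e-04, -5.21558189e+01,  4.65656698e+01,  1.59658300e-02,
       -2.03744946e-06, -1.32046063e-05]), 'tcp_pos': array([0.14123491, 0.53135557, 0.23064442]), 'eef_rot': array([-1.55113935,  1.56960899, -1.81090702]), 'force': array([0.94094774, 0.20713102, 0.15625646]), 'torque': array([ 0.01064582, -0.03294975, -0.0053159 ]), 'opening': 1.0038197833170104}
```

View pics/scene0.png

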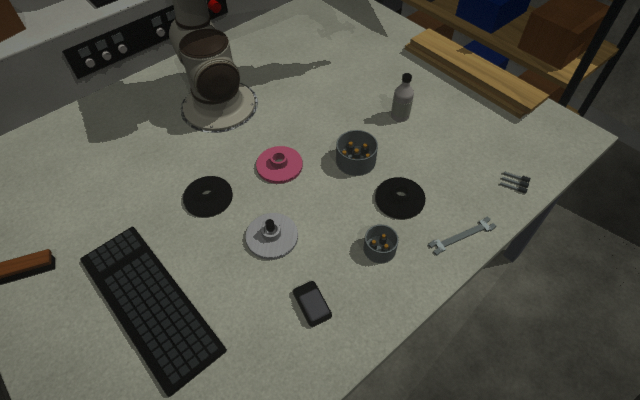

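View pics/top0.png

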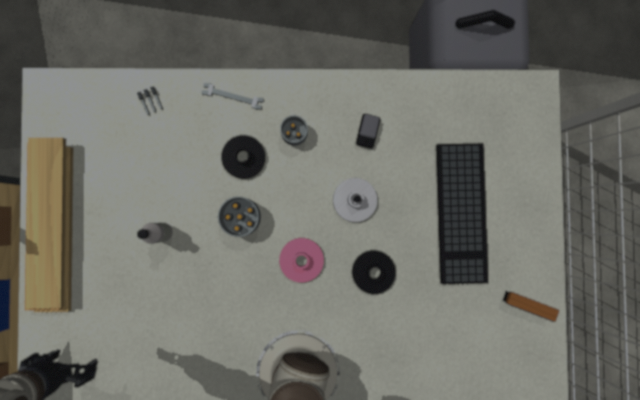

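```bash
cat >> h.py <<'E'
def cloud(tag,n):
    f=np.load(f'pics/{tag}.npz'); p=camera_params(n); d=f['d'].astype(float)
    v,u=np.mgrid[0:d.shape[0],0:d.shape[1]]
    c=np.stack([(u-p['cx'])/p['fx']*d,(v-p['cy'])/p['fy']*d,d],-1)
    if n=='wrist':
        T=p['T_tool_cam']; t=c@T[:3,:3].T+T[:3,3]
        w=t@R.from_euler('xyz',f['rot']).as_matrix().T+f['tcp']
    else: w=c@R.from_euler('xyz',p['attitude']).as_matrix().T+p['origin']
    w[d<=0]=np.nan
    return w
def proj(P,n,tag=None):
    p=camera_params(n); P=np.atleast_2d(P)
    if n=='wrist':
        f=np.load(f'pics/{tag}.npz');T=p['T_tool_cam']
        t=(P-f['tcp'])@R.from_euler('xyz',f['rot']).as_matrix(); c=(t-T[:3,3])@T[:3,:3]
    else: c=(P-p['origin'])@R.from_euler('xyz',p['attitude']).as_matrix()
    return np.c_[c[:,0]/c[:,2]*p['fx']+p['cx'],c[:,1]/c[:,2]*p['fy']+p['cy']]
def circ(tag,n,c,zlo,zhi,rad):
    w=cloud(tag,n).reshape(-1,3); m=(np.hypot(w[:,0]-c[0],w[:,1]-c[1])<rad)&(w[:,2]>zlo)&(w[:,2]<zhi)
    q=w[m]; (x,y),r=cv2.minEnclosingCircle(q[:,:2].astype(np.float32)); return x,y,r,q[:,2].mean(),len(q),np.median(q,0)
E
python3 - <<'E'
from h import *
for n,px in (('top',[(240,217),(355,190),(302,248),(294,130),(150,233),(369,130),(374,262),(243,147),(300,320)]),('scene',[(356,138),(256,240),(381,230),(403,100),(312,303),(268,226)])):
    w=cloud(n+'0',n)
    for u,v in px: print(n,u,v,w[v,u].round(4))
w=cloud('top0','top')[210,350].copy()
for n in('top','scene'):
    W=cloud(n+'0',n); 
    a=W[190,355] if n=='top' else W[240,256]
    b=W[217,240] if n=='top' else W[150,356]
    print(n,'lid',np.round(circ(n+'0',n,a,.008,.03,.1)[:5],4),'tin',np.round(circ(n+'0',n,b,.05,.085,.08)[:5],4))
im=cv2.imread('pics/top0.png')[90:290,190:410]; cv2.imwrite('pics/crop0.png',cv2.resize(im,None,fx=2.7,fy=2.7,interpolation=cv2.INTER_CUBIC))
E
```

```text
top 240 217 [0.4835 0.1694 0.0463]
top 355 190 [ 0.5652 -0.1811  0.0152]
top 302 248 [ 0.3868 -0.0154  0.013 ]
top 294 130 [0.7563 0.0077 0.0015]
top 150 233 [0.4408 0.4005 0.1346]
top 369 130 [ 0.7488 -0.2238  0.0338]
top 374 262 [ 0.3416 -0.2379  0.0142]
top 243 147 [0.6954 0.1613 0.0402]
top 300 320 [ 0.1626 -0.0078 -0.003 ]
scene 356 138 [0.4425 0.2103 0.0375]
scene 256 240 [ 0.5215 -0.2219  0.0136]
scene 381 230 [0.7206 0.0357 0.0314]
scene 403 100 [0.4541 0.3939 0.087 ]
scene 312 303 [ 0.757  -0.229   0.0316]
scene 268 226 [ 0.5429 -0.191   0.0738]
top lid [ 5.370e-01 -1.806e-01  6.900e-02  1.580e-02  1.364e+03] tin [4.869e-01 1.724e-01 6.040e-02 6.640e-02 2.560e+02]
scene lid [ 5.336e-01 -1.811e-01  7.070e-02  1.590e-02  1.528e+03] tin [4.834e-01 1.702e-01 6.250e-02 6.240e-02 4.840e+02]
```

View pics/crop0.png

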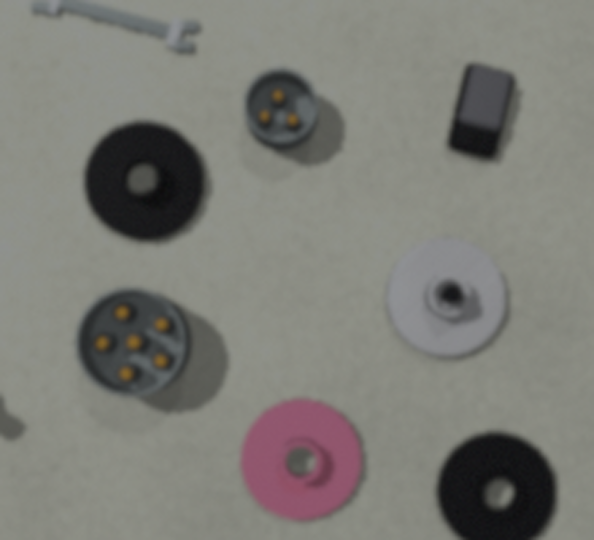

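Run:
```python
from h import *
s=status.read_state(); print(R.from_euler('xyz',s['eef_rot']).as_matrix().round(3),ctrl.grip_depth)
```

```text
[[-0.     0.257  0.966]
 [-0.001  0.966 -0.257]
 [-1.    -0.001  0.   ]] -0.0187
```

Call:
{"fn": "carry_out", "kwargs": {
  "commands": [
    [[2.5,-4.5,0,0,0,0,1],[5,-9,0,0,0,0,1],[7.5,-13.5,0,0,0,0,1],[10,-18,0,0,0,0,1],[12.5,-22.5,0,0,0,0,1],[15,-27,0,0,0,0,1],[17.5,-31.5,0,0,0,0,1],[20,-36,0,0,0,0,1]]
  ]
}}

```text
clock: 1.1
tcp_pos: [0.3417, 0.17, 0.2312]
eef_rot: [0.706, 1.571, 0.447]
force: [0.7, 1.3, -0.0]
opening: 0.999
```

Call:
{"fn": "carry_out", "kwargs": {
  "commands": [
    [[2.5,-4.5,-1,0,0,0,1],[5,-9,-2,0,0,0,1],[7.5,-13.5,-3,0,0,0,1],[10,-18,-3,0,0,0,1],[12.5,-22.5,-3,0,0,0,1],[15,-27,-3,0,0,0,1],[17.5,-31.5,-3,0,0,0,1],[19.5,-35.2,-3,0,0,0,1]]
  ]
}}

```text
clock: 2.1
tcp_pos: [0.5368, -0.1823, 0.2006]
eef_rot: [3.066, 1.57, 2.805]
force: [0.1, -0.5, 0.3]
opening: 1.003
```

Run:
```python
from h import *
im,d,s=grab('wrist','w1'); print({k:np.round(v,4) for k,v in s.items()})
```

```text
{'clock': np.float64(2.1), 'joints': array([-0.3274,  0.119 ,  0.1512,  1.6038,  0.    , -0.0669]), 'qd': array([-0.4158,  0.5721,  0.6195,  0.0417,  0.0018, -0.4186]), 'tau': array([  1.5895, -58.2537,  42.8366,  -0.1088,  -0.1296,   0.5767]), 'tcp_pos': array([ 0.5368, -0.1823,  0.2006]), 'eef_rot': array([3.066 , 1.57  , 2.8055]), 'force': array([ 0.1081, -0.5217,  0.3196]), 'torque': array([ 0.0159, -0.0202,  0.0217]), 'opening': np.float64(1.0032)}
```

View pics/w1.png

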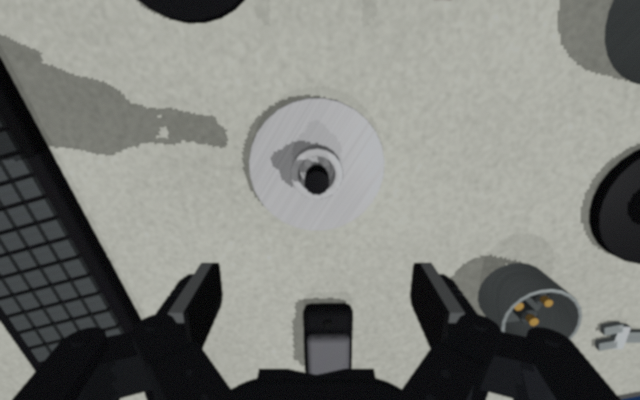

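The silver lid with the black knob is at (317,165), knob at (317,180). The image was taken while the arm was still settling, so I'm repeating it at rest and measuring from that.

Run:
```python
from h import *
grab('wrist','w1b')
im,d,s=grab('wrist','w2'); print(s['tcp_pos'],s['qd'].round(3))
c=(.536,-.181)
for t,n in(('w2','wrist'),('top0','top'),('scene0','scene')):
    for zl,zh,r in((.011,.022,.085),(.036,.048,.035),(.062,.08,.03)):
        print(t,zl,np.round(circ(t,n,c,zl,zh,r)[:5],4))
cv2.imwrite('pics/crop2.png',cv2.resize(im[80:250,220:420],None,fx=3.5,fy=3.5,interpolation=cv2.INTER_CUBIC))
a=proj([[.536,-.181,.071],[.536,-.181,.041],[.536,-.181,.016]],'wrist','w2');print(a)
```

```text
[ 0.53712041 -0.18346834  0.1995389 ] [ 0.046 -0.05  -0.047  0.025  0.015  0.043]
w2 0.011 [ 5.3110e-01 -1.8010e-01  6.9000e-02  1.5100e-02  1.2273e+04]
w2 0.036 [ 5.308e-01 -1.801e-01  2.500e-02  4.000e-02  1.080e+03]
w2 0.062 [ 5.308e-01 -1.800e-01  1.100e-02  6.970e-02  5.190e+02]
top0 0.011 [ 5.371e-01 -1.805e-01  6.890e-02  1.580e-02  1.316e+03]
top0 0.036 [ 5.369e-01 -1.806e-01  2.510e-02  4.050e-02  1.090e+02]
top0 0.062 [ 5.367e-01 -1.807e-01  1.070e-02  7.000e-02  4.200e+01]
scene0 0.011 [ 5.333e-01 -1.808e-01  7.040e-02  1.570e-02  1.544e+03]
scene0 0.036 [ 5.352e-01 -1.825e-01  2.500e-02  4.070e-02  1.310e+02]
scene0 0.062 [ 5.332e-01 -1.833e-01  1.250e-02  7.010e-02  6.200e+01]
[[317.6273114  188.21374256]
 [317.46538832 179.16147041]
 [317.35152809 172.79614135]]
```

View pics/crop2.png

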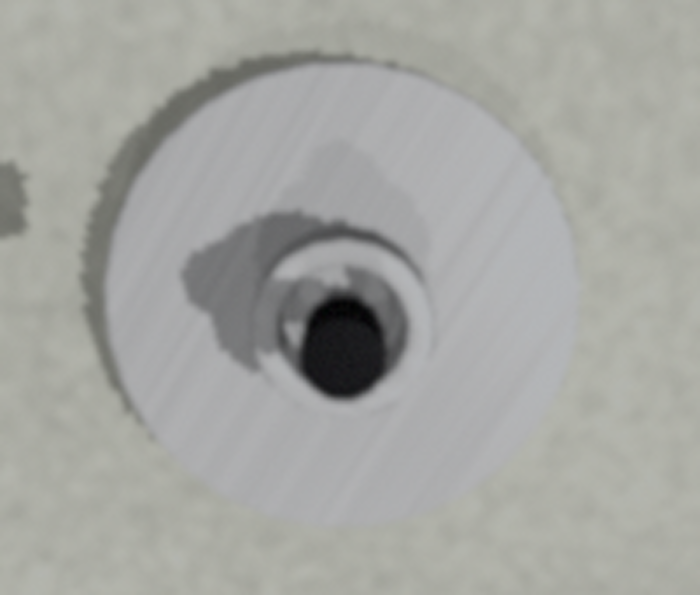

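Call:
{"fn": "carry_out", "kwargs": {
  "commands": [
    [[-0.1,0,-2,0,0,0,1],[-0.2,0,-4,0,0,0,1],[-0.3,0,-6,0,0,0,1],[-0.3,0,-8,0,0,0,1],[-0.3,0,-9,0,0,0,1],[-0.3,0,-9,0,0,0,1],[-0.3,0,-9,0,0,0,1],[-0.3,0,-9,0,0,0,1]]
  ]
}}

```text
clock: 3.25
tcp_pos: [0.5337, -0.1806, 0.1121]
eef_rot: [-0.051, 1.57, -0.311]
force: [-0.7, 1.1, -0.3]
opening: 0.997
```

Run:
```python
from h import *
im,d,s=grab('wrist','w3'); print(s['tcp_pos'],s['qd'].round(3),R.from_euler('xyz',s['eef_rot']).as_matrix().round(4))
c=(.533,-.181)
for t,n in(('w3','wrist'),):
    for zl,zh,r in((.011,.022,.085),(.036,.048,.035),(.062,.08,.03)):
        print(t,zl,np.round(circ(t,n,c,zl,zh,r)[:5],4))
```

```text
[ 0.53365239 -0.18055124  0.11213661] [-0.002  0.001 -0.002 -0.001 -0.002 -0.   ] [[ 1.200e-03  2.569e-01  9.664e-01]
 [-4.000e-04  9.664e-01 -2.569e-01]
 [-1.000e+00 -1.000e-04  1.200e-03]]
w3 0.011 [ 5.3120e-01 -1.8020e-01  6.9100e-02  1.5200e-02  2.0621e+04]
w3 0.036 [ 5.309e-01 -1.800e-01  2.490e-02  4.000e-02  1.733e+03]
w3 0.062 [ 5.309e-01 -1.798e-01  1.090e-02  6.950e-02  1.023e+03]
```

View pics/w3.png

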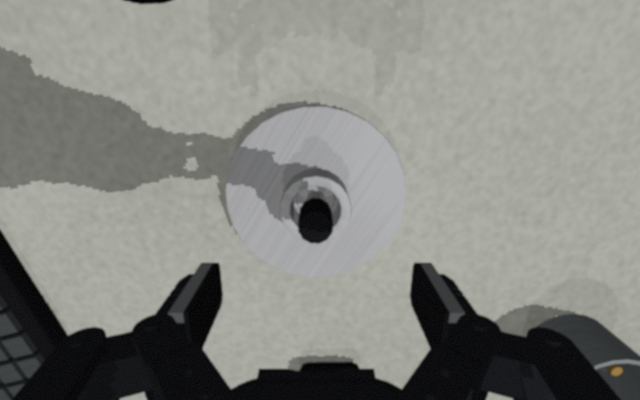

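Call:
{"fn": "carry_out", "kwargs": {
  "commands": [
    [[0,0,-2,0,0,0,1],[-0.1,0,-4,0,0,0,1],[-0.1,0,-6,0,0,0,1],[-0.1,0,-6.8,0,0,0,1],[-0.1,0,-6.8,0,0,0,1],[-0.1,0,-6.8,0,0,0,0.5],[-0.1,0,-6.8,0,0,0,0.35],[-0.1,0,-6.8,0,0,0,0.35]]
  ],
  "force": 60
}}

```text
clock: 4.3
tcp_pos: [0.5325, -0.1805, 0.0437]
eef_rot: [-0.087, 1.57, -0.347]
force: [-0.3, 0.6, -0.4]
opening: 0.377
```

Run:
```python
from h import *
im,d,s=grab('wrist','w4'); print(s['tcp_pos'],s['opening'],s['force'])
w=cloud('w4','wrist')
for b in ((195,300,0,290),(340,440,0,290)): pass
cv2.imwrite('pics/w4c.png',cv2.resize(im[130:400,180:460],None,fx=2.5,fy=2.2,interpolation=cv2.INTER_CUBIC))
```

```text
[ 0.5325025  -0.18051073  0.04372394] 0.37696026977210256 [-0.31756492  0.63247952 -0.4298501 ]
```

View pics/w4c.png

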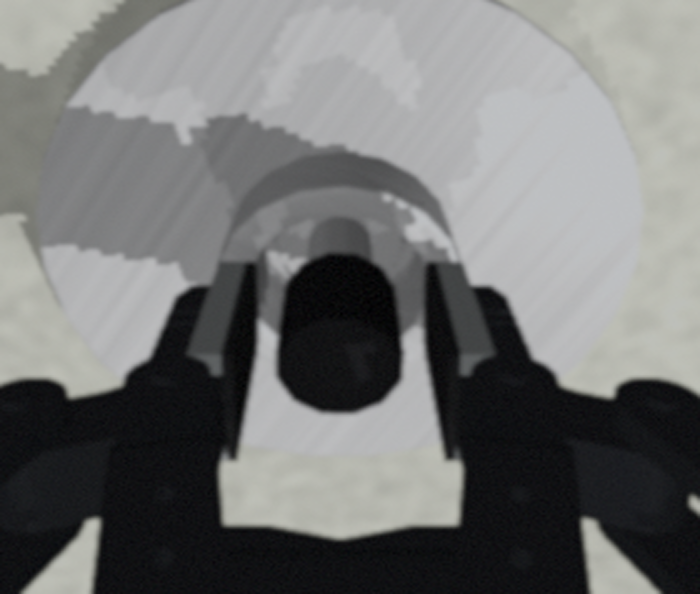

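Fingers straddle the knob symmetrically above the collar. I'll close on it.

Call:
{"fn": "carry_out", "kwargs": {
  "commands": [
    [[0,0,0,0,0,0,0.28],[0,0,0,0,0,0,0.2],[0,0,0,0,0,0,0.1],[0,0,0,0,0,0,0],[0,0,0,0,0,0,0],[0,0,0,0,0,0,0],[0,0,0,0,0,0,0],[0,0,0,0,0,0,0]]
  ],
  "force": 60
}}

```text
clock: 5.35
tcp_pos: [0.5323, -0.1806, 0.0436]
eef_rot: [-0.661, 1.57, -0.921]
force: [-1.4, -1.5, 6.0]
opening: 0.238
```

Run:
```python
from h import *
im,d,s=grab('wrist','w5'); print(s['tcp_pos'],s['opening'],s['force'],s['torque'])
c=(.533,-.181)
for zl,zh,r in((.011,.022,.085),(.036,.048,.035)): print(np.round(circ('w5','wrist',c,zl,zh,r)[:5],4))
cv2.imwrite('pics/w5c.png',cv2.resize(im[130:400,180:460],None,fx=2.5,fy=2.2,interpolation=cv2.INTER_CUBIC))
```

```text
[ 0.53234404 -0.18060244  0.04358664] 0.23824408581940723 [-1.35373069 -1.52841835  5.97265389] [-0.35778119  0.34698405  0.03658762]
[ 5.3150e-01 -1.8000e-01  6.9200e-02  1.5200e-02  3.0269e+04]
[ 5.288e-01 -1.790e-01  2.460e-02  4.040e-02  2.176e+03]
```

View pics/w5c.png

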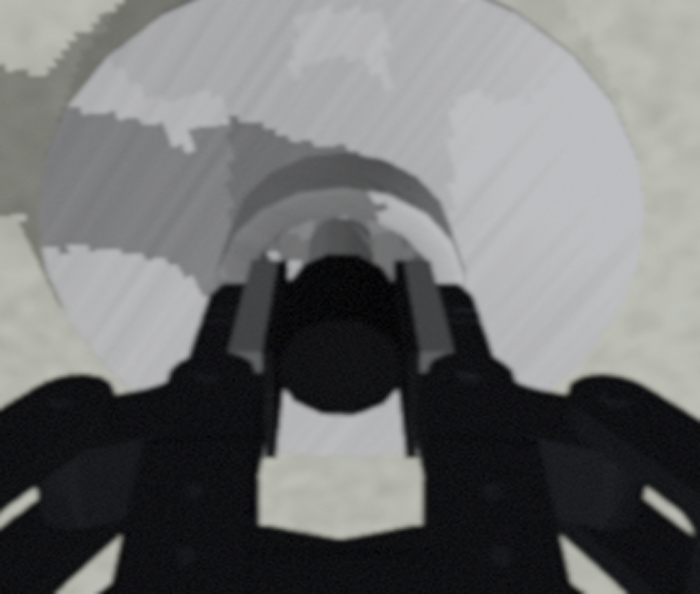

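Call:
{"fn": "carry_out", "kwargs": {
  "commands": [
    [[0,0,0.3,0,0,0,0],[0,0,0.8,0,0,0,0],[0,0,1.5,0,0,0,0],[0,0,2.5,0,0,0,0],[0,0,3.5,0,0,0,0],[0,0,4,0,0,0,0],[0,0,4,0,0,0,0],[0,0,4,0,0,0,0]]
  ],
  "force": 60
}}

```text
clock: 6.4
tcp_pos: [0.5321, -0.1804, 0.0829]
eef_rot: [3.058, 1.57, 2.798]
force: [0.0, -0.6, -5.6]
opening: 0.239
```

Run:
```python
from h import *
im,d,s=grab('wrist','w6'); print(s['tcp_pos'],s['opening'],s['force'],s['torque'])
w=cloud('w6','wrist').reshape(-1,3)
c=(.532,-.181); m=(np.hypot(w[:,0]-c[0],w[:,1]-c[1])<.066)&(np.hypot(w[:,0]-c[0],w[:,1]-c[1])>.03)&(w[:,2]>.045)&(w[:,2]<.065)
q=w[m]; print(np.linalg.lstsq(np.c_[q[:,:2]-c,np.ones(len(q))],q[:,2],rcond=None)[0])
print(np.round(circ('w6','wrist',c,.048,.065,.085)[:5],4))
im,d,s=grab('scene','s6'); cv2.imwrite('pics/s6c.png',cv2.resize(im[150:290,180:380],None,fx=3.5,fy=3.5,interpolation=cv2.INTER_CUBIC))
```

```text
[ 0.53210346 -0.18038629  0.08294906] 0.23937193941674498 [ 0.00680653 -0.58883149 -5.63126363] [ 0.0159472   0.01447506 -0.00883062]
[-0.00064218  0.00156528  0.05452473]
[ 5.3100e-01 -1.7960e-01  6.9100e-02  5.4600e-02  3.0591e+04]
```

View pics/s6c.png

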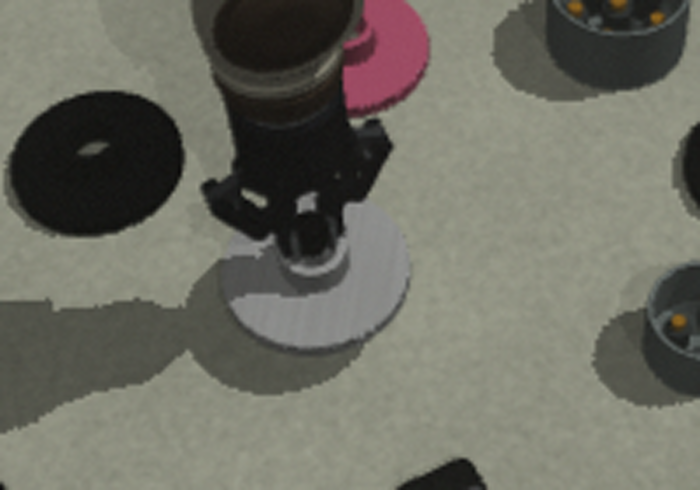

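Call:
{"fn": "carry_out", "kwargs": {
  "commands": [
    [[0,0,1.5,0,0,0,0],[-0.5,1,4,0,0,0,0],[-2,4,6.5,0,0,0,0],[-4,8,9,0,0,0,0],[-6,12.5,11,0,0,0,0],[-7.8,16.5,12,0,0,0,0],[-8.8,18.5,12,0,0,0,0],[-9.1,19.2,12,0,0,0,0]]
  ],
  "force": 60
}}

```text
clock: 7.5
tcp_pos: [0.441, 0.0125, 0.2047]
eef_rot: [0.298, 1.569, 0.04]
force: [0.4, -0.3, -5.2]
opening: 0.238
```

Run:
```python
from h import *
for i in range(6): s=status.read_state(); read_camera('wrist')
im,d,s=grab('wrist','w7'); print(s['tcp_pos'],s['qd'].round(3),s['opening'],s['force'])
w=cloud('w7','wrist').reshape(-1,3)
x,y,z=s['tcp_pos']
print('lid',np.round(circ('w7','wrist',(x,y),z-.035,z-.024,.085)[:5],4))
print('tin',np.round(circ('w7','wrist',(.482,.171),.055,.085,.075)[:5],4))
m=(np.hypot(w[:,0]-.482,w[:,1]-.171)<.075)&(w[:,2]>.064)&(w[:,2]<.076)
q=w[m]
from scipy.optimize import least_squares
f=least_squares(lambda p:np.hypot(q[:,0]-p[0],q[:,1]-p[1])-.058,[.482,.171],loss='soft_l1',f_scale=.001); print(f.x,np.std(f.fun),len(q))
```

```text
[0.44152574 0.01087134 0.20316864] [-0.002  0.001 -0.002  0.002  0.001  0.003] 0.23673468318939736 [ 0.0257387   0.09390076 -3.87408097]
lid [4.3980e-01 1.2500e-02 6.9000e-02 1.7480e-01 3.0416e+04]
tin [4.807e-01 1.727e-01 6.030e-02 6.500e-02 4.277e+03]
[0.48030851 0.17174568] 0.0012491653296441058 2688
```

View pics/w7.png

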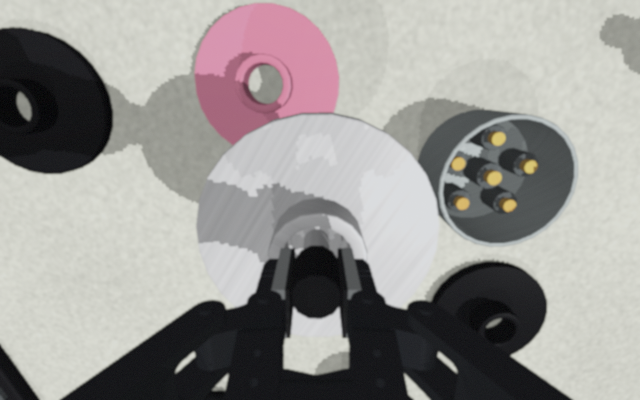

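Call:
{"fn": "carry_out", "kwargs": {
  "commands": [
    [[0.3,1,0,0,0,0,0],[1,4,0,0,0,0,0],[2,8,0,0,0,0,0],[3,12,0,0,0,0,0],[3.8,15,-1,0,0,0,0],[4.1,15.9,-3,0,0,0,0],[4.1,15.95,-5.5,0,0,0,0],[4.1,15.95,-7,0,0,0,0]]
  ],
  "force": 60
}}

```text
clock: 8.85
tcp_pos: [0.4819, 0.1714, 0.1317]
eef_rot: [-2.582, 1.569, -2.842]
force: [-0.7, -0.6, -5.2]
opening: 0.236
```

Run:
```python
from h import *
for i in range(6): s=status.read_state(); read_camera('wrist')
im,d,s=grab('wrist','w8'); print(s['tcp_pos'],s['qd'].round(3),s['opening'],s['force'])
x,y,z=s['tcp_pos']
print('lid',np.round(circ('w8','wrist',(x,y),z-.035,z-.024,.085)[:5],4))
im,d,s=grab('scene','s8')
print('lid scene',np.round(circ('s8','scene',(x,y),z-.035,z-.024,.085)[:5],4))
cv2.imwrite('pics/s8c.png',cv2.resize(im[80:220,270:450],None,fx=4,fy=4,interpolation=cv2.INTER_CUBIC))
```

```text
[0.48280106 0.17111041 0.1344586 ] [-0.001 -0.     0.    -0.002 -0.001 -0.001] 0.238977012024222 [-0.35305763  0.10439708 -5.2499307 ]
lid [4.8150e-01 1.7400e-01 6.9200e-02 1.0600e-01 3.0481e+04]
lid scene [4.844e-01 1.713e-01 7.110e-02 1.061e-01 1.042e+03]
```

View pics/s8c.png

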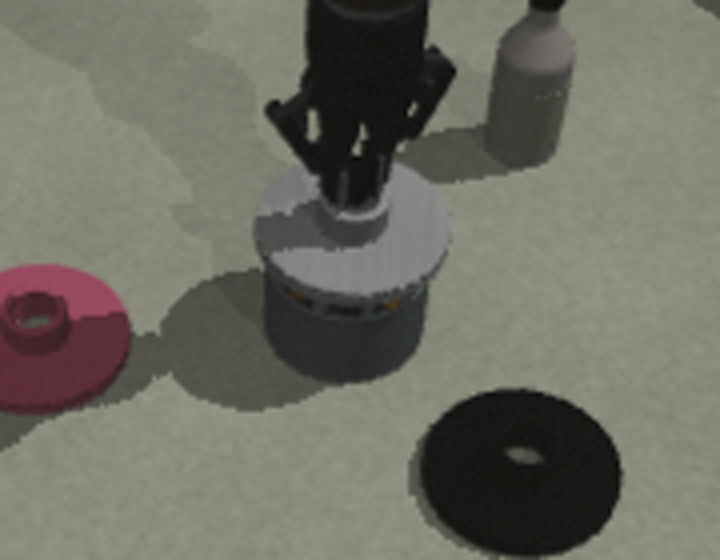

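View pics/w8.png

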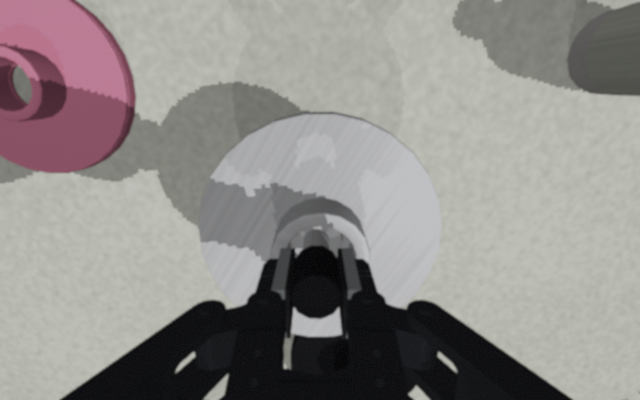

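Call:
{"fn": "carry_out", "kwargs": {
  "commands": [
    [[-0.1,-0.1,-0.4,0,0,0,0],[-0.1,-0.1,-0.9,0,0,0,0],[-0.1,-0.1,-1.3,0,0,0,0],[-0.1,-0.1,-1.6,0,0,0,0],[-0.1,-0.1,-1.9,0,0,0,0],[-0.1,-0.1,-2.1,0,0,0,0],[-0.1,-0.1,-2.3,0,0,0,0],[-0.1,-0.1,-2.4,0,0,0,0]]
  ],
  "force": 60
}}

```text
clock: 10.25
tcp_pos: [0.4813, 0.17, 0.1092]
eef_rot: [3.111, 1.571, 2.851]
force: [-0.2, -0.0, -5.8]
opening: 0.237
```

Run:
```python
from h import *
for i in range(3): s=status.read_state(); read_camera('wrist')
im,d,s=grab('wrist','w9'); print(s['tcp_pos'],s['qd'].round(3),s['opening'],s['force'],s['torque'])
x,y,z=s['tcp_pos']
print('lid',np.round(circ('w9','wrist',(x,y),z-.035,z-.024,.085)[:5],4))
```

```text
[0.48128668 0.17005107 0.10930941] [ 0.     0.002  0.002  0.001 -0.001  0.004] 0.23793810246470792 [ 0.25336129  0.19346937 -5.75328244] [-0.05238872 -0.01500959  0.02979386]
lid [4.7990e-01 1.7290e-01 6.9100e-02 8.0900e-02 3.0473e+04]
```

Call:
{"fn": "carry_out", "kwargs": {
  "commands": [
    [[0,0,-0.1,0,0,0,0],[0,0,-0.2,0,0,0,0],[0,0,-0.25,0,0,0,0],[0,0,-0.3,0,0,0,0],[0,0,-0.35,0,0,0,0],[0,0,-0.35,0,0,0,0],[0,0,-0.35,0,0,0,0],[0,0,-0.35,0,0,0,0]]
  ],
  "force": 60
}}

```text
clock: 11.45
tcp_pos: [0.4813, 0.17, 0.1058]
eef_rot: [-1.282, 1.571, -1.542]
force: [0.5, 0.6, -5.1]
opening: 0.237
```

Call:
{"fn": "carry_out", "kwargs": {
  "commands": [
    [[0,0,-0.05,0,0,0,0],[0,0,-0.05,0,0,0,0],[0,0,-0.1,0,0,0,0],[0,0,-0.1,0,0,0,0],[0,0,-0.1,0,0,0,0],[0,0,-0.1,0,0,0,0],[0,0,-0.1,0,0,0,0],[0,0,-0.1,0,0,0,0]]
  ],
  "force": 60
}}

```text
clock: 12.45
tcp_pos: [0.4814, 0.1701, 0.1056]
eef_rot: [0.65, 1.57, 0.391]
force: [-4.3, -1.8, 5.6]
opening: 0.235
```

Contact at the expected height: force went from −5 to +5.6 N with TCP at 0.1056. Checking level before release.

```bash
cat >> h.py <<'E'
def plane(tag,n,c,zlo,zhi):
    w=cloud(tag,n).reshape(-1,3); r=np.hypot(w[:,0]-c[0],w[:,1]-c[1])
    q=w[(r<.066)&(r>.03)&(w[:,2]>zlo)&(w[:,2]<zhi)]; return np.linalg.lstsq(np.c_[q[:,:2]-c,np.ones(len(q))],q[:,2],rcond=None)[0].round(4)
E
python3 - <<'E'
from h import *
im,d,s=grab('wrist','w10'); print(s['tcp_pos'],s['force'],s['torque'])
c=(.481,.1715)
print(np.round(circ('w10','wrist',c,.07,.083,.085)[:5],4),plane('w10','wrist',c,.07,.085))
E
```

```text
[0.48139053 0.17013775 0.10556635] [-4.34612568 -1.7929219   5.64842017] [-0.23999211  0.77666891  0.0070347 ]
[4.801e-01 1.729e-01 6.920e-02 7.720e-02 3.060e+04] [-0.      0.0006  0.0772]
```

Call:
{"fn": "carry_out", "kwargs": {
  "commands": [
    [[0,0,0.1,0,0,0,0],[0,0,0.1,0,0,0,0.28],[0,0,0.1,0,0,0,0.32],[0,0,0.1,0,0,0,0.36],[0,0,0.1,0,0,0,0.4],[0,0,0.1,0,0,0,0.5],[0,0,0.1,0,0,0,0.7],[0,0,0.1,0,0,0,0.9]]
  ],
  "force": 60
}}

```text
clock: 13.5
tcp_pos: [0.4813, 0.17, 0.1058]
eef_rot: [0.186, 1.571, -0.073]
force: [-0.1, 0.7, -0.3]
opening: 0.884
```

Run:
```python
from h import *
im,d,s=grab('wrist','w11'); print(s['tcp_pos'],s['force'],s['opening'])
c=(.481,.1715)
print(np.round(circ('w11','wrist',c,.07,.083,.085)[:5],4),plane('w11','wrist',c,.07,.085))
print('collar',np.round(circ('w11','wrist',c,.098,.108,.04)[:5],4),'knob',np.round(circ('w11','wrist',c,.125,.14,.02)[:5],4))
```

```text
[0.4812965  0.17004038 0.10582609] [-0.09280866  0.73295643 -0.34066017] 0.8837976626592134
[4.7990e-01 1.7300e-01 6.9200e-02 7.7200e-02 3.3076e+04] [-0.0002  0.0006  0.0773]
collar [4.795e-01 1.727e-01 2.520e-02 1.020e-01 3.181e+03] knob [4.801e-01 1.708e-01 1.120e-02 1.315e-01 2.204e+03]
```

View pics/w11.png

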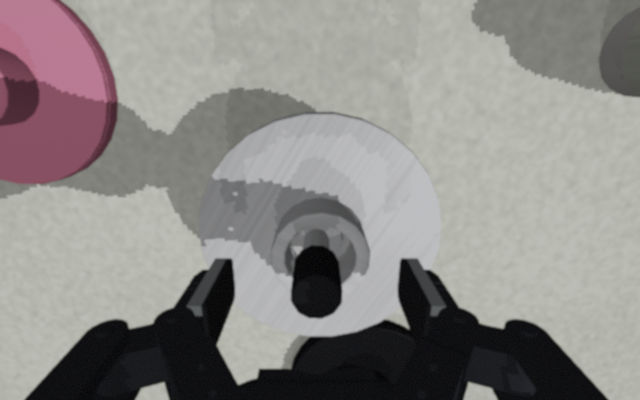

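Call:
{"fn": "carry_out", "kwargs": {
  "commands": [
    [[0,0.2,0,0,0,0,1],[0,0.2,-0.5,0,0,0,1],[0,0.2,-1.2,0,0,0,1],[0,0.2,-1.8,0,0,0,1],[0,0.2,-2.3,0,0,0,1],[0,0.2,-2.3,0,0,0,0.9],[0,0.2,-2.3,0,0,0,0.8],[0,0.2,-2.3,0,0,0,0.72]]
  ],
  "force": 40
}}

```text
clock: 14.55
tcp_pos: [0.4814, 0.1721, 0.0831]
eef_rot: [0.654, 1.57, 0.394]
force: [-0.4, 0.6, 0.3]
opening: 0.72
```

Run:
```python
from h import *
im,d,s=grab('wrist','w12'); print(s['tcp_pos'],s['force'],s['opening'])
c=(.481,.1715)
print(np.round(circ('w12','wrist',c,.07,.083,.085)[:5],4),'collar',np.round(circ('w12','wrist',c,.098,.108,.04)[:5],4),'knob',np.round(circ('w12','wrist',c,.125,.14,.02)[:5],4))
```

```text
[0.48141517 0.17208233 0.08305094] [-0.36251285  0.58831571  0.32587252] 0.7202191828928752
[4.8000e-01 1.7280e-01 6.9200e-02 7.7200e-02 3.6358e+04] collar [4.717e-01 1.735e-01 3.890e-02 1.021e-01 5.159e+03] knob [4.802e-01 1.712e-01 1.150e-02 1.313e-01 3.095e+03]
```

View pics/w12.png

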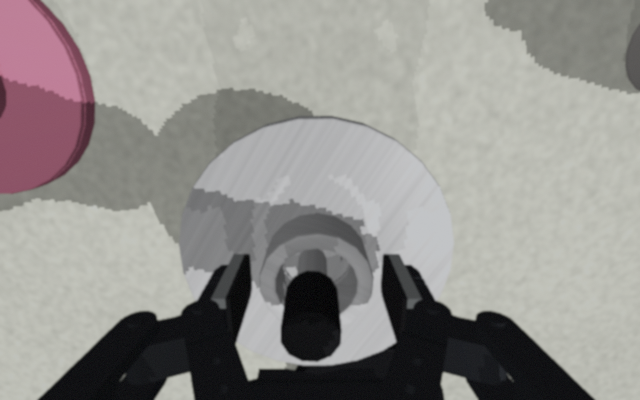

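Call:
{"fn": "carry_out", "kwargs": {
  "commands": [
    [[0,0,0,0,0,0,0.66],[0,0,0,0,0,0,0.62],[0,0,0,0,0,0,0.58],[0,0,0,0,0,0,0.54],[0,0,0,0,0,0,0.5],[0,0,0,0,0,0,0.4],[0,0,0,0,0,0,0.2],[0,0,0,0,0,0,0.2]]
  ],
  "force": 40
}}

```text
clock: 15.6
tcp_pos: [0.4814, 0.1722, 0.0832]
eef_rot: [0.859, 1.57, 0.599]
force: [-1.7, 0.5, 6.1]
opening: 0.563
```

Run:
```python
from h import *
im,d,s=grab('wrist','w13'); print(s['tcp_pos'],s['force'],s['torque'],s['opening'])
c=(.481,.1715)
print(np.round(circ('w13','wrist',c,.07,.083,.085)[:5],4),'knob',np.round(circ('w13','wrist',c,.125,.14,.02)[:5],4),plane('w13','wrist',c,.07,.085))
```

```text
[0.48142233 0.17217068 0.08320051] [-1.73685648  0.544474    6.08500894] [0.11862744 0.24246012 0.01839865] 0.5634834659772007
[4.8000e-01 1.7310e-01 6.9200e-02 7.7200e-02 3.5315e+04] knob [4.803e-01 1.706e-01 1.180e-02 1.313e-01 3.099e+03] [-0.0004  0.0004  0.0772]
```

View pics/w13.png

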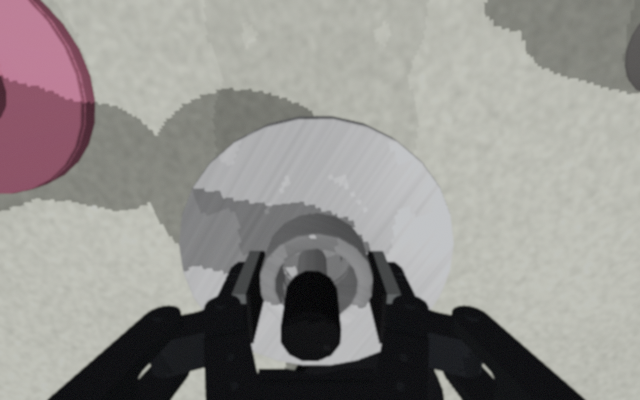

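Collar gripped (opening 0.563 ≈ 48–50 mm) with nothing displaced. Lifting slowly at first.

Call:
{"fn": "carry_out", "kwargs": {
  "commands": [
    [[0,0,0.2,0,0,0,0.2],[0,0,0.4,0,0,0,0.2],[0,0,0.6,0,0,0,0.2],[0,0,0.8,0,0,0,0.2],[0,0,1,0,0,0,0.2],[0,0,1.2,0,0,0,0.2],[0,0,1.4,0,0,0,0.2],[0,0,1.5,0,0,0,0.2]]
  ],
  "force": 40
}}

```text
clock: 16.65
tcp_pos: [0.4813, 0.1721, 0.098]
eef_rot: [0.659, 1.571, 0.4]
force: [-0.5, 0.2, -1.8]
opening: 0.567
```

Run:
```python
from h import *
im,d,s=grab('wrist','w14'); print(s['tcp_pos'],s['force'],s['torque'],s['opening'])
c=(.481,.1715)
print(np.round(circ('w14','wrist',c,.085,.097,.085)[:5],4),'knob',np.round(circ('w14','wrist',c,.125,.14,.02)[:5],4),plane('w14','wrist',c,.085,.1))
```

```text
[0.48134328 0.17206754 0.09796227] [-0.45828766  0.17210225 -1.77997906] [-0.00214    -0.02080972 -0.03124264] 0.5666399057500819
[4.7980e-01 1.7280e-01 6.9000e-02 9.1900e-02 3.6033e+04] knob [4.804e-01 1.710e-01 1.160e-02 1.314e-01 2.452e+03] [-0.0004 -0.0002  0.0919]
```

Only the outer lid's weight is on the tool and the knob stayed at 0.131 m. Lifting on up.

Call:
{"fn": "carry_out", "kwargs": {
  "commands": [
    [[0,0,0.7,0,0,0,0.2],[0,0,2,0,0,0,0.2],[0,0,3.5,0,0,0,0.2],[0,0,5,0,0,0,0.2],[0,0,6.5,0,0,0,0.2],[0,0,7.7,0,0,0,0.2],[0,0,8.4,0,0,0,0.2],[0,0,8.5,0,0,0,0.2]]
  ],
  "force": 40
}}

```text
clock: 17.7
tcp_pos: [0.4814, 0.1721, 0.1831]
eef_rot: [0.563, 1.57, 0.303]
force: [-0.2, -0.7, -2.0]
opening: 0.565
```

Call:
{"fn": "carry_out", "kwargs": {
  "commands": [
    [[0,0,0,0,0,0,0.2],[0,0,0,0,0,0,0.2],[0,0,0,0,0,0,0.2],[0,0,0,0,0,0,0.2],[0,0,0,0,0,0,0.2],[0,0,0,0,0,0,0.2],[0,0,0,0,0,0,0.2],[0,0,0,0,0,0,0.2]]
  ],
  "force": 40
}}

```text
clock: 18.7
tcp_pos: [0.4813, 0.1721, 0.1828]
eef_rot: [0.223, 1.571, -0.037]
force: [0.3, 0.4, -1.9]
opening: 0.57
```

Run:
```python
from h import *
im,d,s=grab('wrist','w15'); print(s['tcp_pos'],s['qd'].round(3),s['force'],s['opening'])
c=(.481,.1715)
print(np.round(circ('w15','wrist',c,.17,.185,.085)[:5],4),plane('w15','wrist',c,.165,.187))
im2,d,s=grab('scene','s15'); grab('top','t15')
cv2.imwrite('pics/s15c.png',cv2.resize(im2[60:280,220:460],None,fx=2.7,fy=2.7,interpolation=cv2.INTER_CUBIC))
w=cloud('s15','scene').reshape(-1,3); q=w[(np.hypot(w[:,0]-.483,w[:,1]-.171)<.062)&(w[:,2]<.15)&(w[:,2]>.06)]
print(np.histogram(q[:,2],bins=np.arange(.06,.151,.005)))
q=q[(q[:,2]>.068)&(q[:,2]<.082)&(np.hypot(q[:,0]-.483,q[:,1]-.171)>.02)]; print(len(q)); print(np.linalg.lstsq(np.c_[q[:,:2]-[.483,.171],np.ones(len(q))],q[:,2],rcond=None)[0].round(4))
```

```text
[0.48130467 0.17206592 0.18279835] [-0.002 -0.002  0.001  0.001 -0.002 -0.001] [ 0.32856064  0.44746555 -1.91869655] 0.570247673759855
[4.8000e-01 1.7270e-01 6.9400e-02 1.7690e-01 3.6859e+04] [-0.0005 -0.0002  0.1768]
(array([ 46,  74, 562, 190,  11,   5,   7,   5,   1,   2,   0,   0,   0,
         0,   0,   0,   0,   0]), array([0.06 , 0.065, 0.07 , 0.075, 0.08 , 0.085, 0.09 , 0.095, 0.1  ,
       0.105, 0.11 , 0.115, 0.12 , 0.125, 0.13 , 0.135, 0.14 , 0.145,
       0.15 ]))
709
[-0.0068 -0.0015  0.0735]
```

View pics/s15c.png

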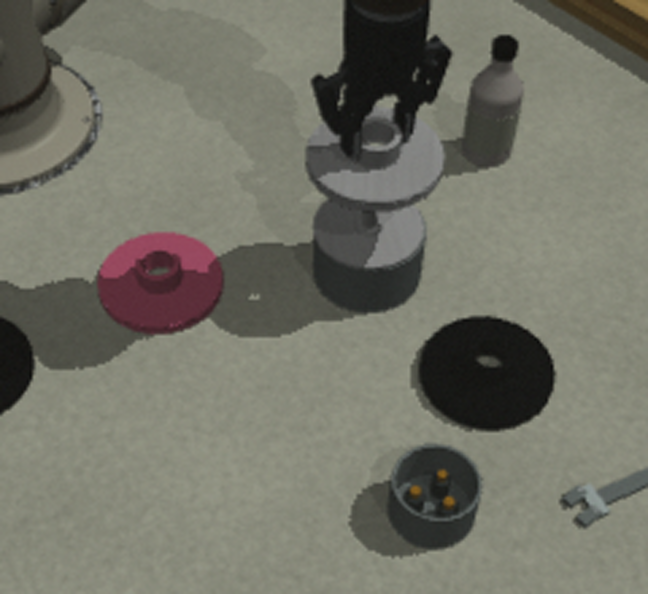

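View pics/t15.png

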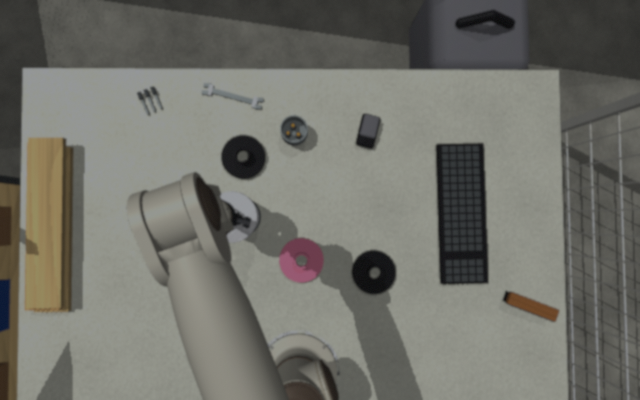

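```bash
python3 -c "
from workcell import ctrl; print(ctrl.close_job())"
```

```text
the job is handed in; nothing more can be done
None
```

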